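# Load the next test panel into the drawdown board

## Robot

A 7-joint arm with a two-finger parallel gripper is mounted at the origin on a cart in front of the work surface, level with it; the furniture and walls round the work are solid. World frame = base frame: x ahead of the robot, y to its left, z up, the work surface at z = 0. Lengths are in m, angles in degrees, forces in N, time in s.
With the tool pointing down it reaches from about 0.425 to 0.875 m from the base axis. Payload 4.7 kg.
Tool frame: the origin (TCP) lies at the very end of the fingers, on their centre line; the grasp point (between the pads) lies 19 mm behind it; z points along the fingers, y is the line along which they close (so a half turn about z gives the same grasp; the last joint's range is limited). The gripper opens to 87 mm and grips with 3 to 60 N. Pads are 19 mm wide; open, the fingers measure 117 mm over their backs; the gripper's body (75 mm by 190 mm) begins 51 mm behind the grasp point.
Start: joints at [72.428, 18.392, -4.016, 83.108, 1.295, 78.541, -3.26], TCP at [0.205, -0.617, 0.223] pointing down, gripper open.
Joint ranges: [-163.93, 163.93], [-17.29, 119.83], [-79.2, 71.16], [3.27, 140.29], [-89.18, 269.18], [5.43, 117.66], [-154.24, 154.24]. Speed limits (degrees/s): [147.25, 147.25, 180, 180, 180, 180, 180].

## Interface

Orientations are given as [roll, pitch, yaw] about the fixed x, y, z axes, in that order (R = Rz(yaw) Ry(pitch) Rx(roll)).
In Python, from cell import get_obs, eyes, env gives the robot as it stands.
- The arm moves only by the tool servo_tool, never from a script. Its argument "series" is a list that holds one entry, the list of rows, each a list of 7 numbers: the shift along the tool's x, y, z in units of 300 mm (1.0 is 300 mm), then the turn, a rotation vector about the tool's x, y, z in units of pi rad (1.0 is pi rad), then the opening, from 0 (shut) to 1 (fully open). In form: [[[tx, ty, tz, wx, wy, wz, gripper], ...]]. A call has 1 to 12 rows; each row is the pose to reach, as a shift and turn from the pose commanded when the call began, along the tool's axes at that moment, turning the shorter way round; what a row does not reach only later rows make up. A row lasts 1/12 s, in which the tool goes at most 41.7 mm and 7.16 degrees, less where a joint would pass 70% of its speed; a pose out of reach is approached as far as the arm can. A call with a number of a shift or a turn outside -1 to 1 is refused whole. A call with a gripper value outside its range is refused whole. The fingers move at their own pace and stop on an object; "grip_force" is the grip in N (left out, the last holds). Time passes only in rows, so rows that repeat a pose let the fingers close. It gives the time, the measured TCP pose, the force, the opening and the grip force at its end, in the units of the state.
- get_obs(): the state, without advancing time (a new reading comes with each control period).
- eyes.read_camera(name): name is "scene" or "top" or "wrist"; returns a dict with "frame" (400x640x3 uint8, red, green, blue), "depth" (400x640 float32, m along the optical axis (not along the pixel's ray), 0 where there is no reading), "fx", "fy", "cx", "cy" (pixels), "origin" and "rotation" of the camera in the world; the wrist camera has in their place "mount" (4x4, takes a point from camera to tool coordinates, whose origin is the TCP and whose axes are the flange's). Camera axes: x right, y down, z forward; pixel columns grow to the right and rows downward; lengths in m; the calibration is good to about 2 mm. A picture is of the moment at which its call begins: read the wrist's pose just before it.
- env.sign_off(): hands the job in; it is judged then, once.
The state is a dict: "time_s": time; "qpos": joint angles; "joint_velocities": joint speeds; "effort": joint torques, N m; "tool_pos": TCP position; "tool_rot": TCP orientation; "force": force on the tool from outside, world axes, zero at the start; "wrist_torque": the same for the moment, N m; "grip_width": finger opening in m; "grasp_force": force on a finger pad.
Only numpy, scipy, OpenCV 4.12 (cv2) and the standard library are available. Lean on these libraries where they do the work, as an engineer would, in place of code of your own. Each camera call takes 0.05 s, during which the arm holds its last target. There are 200 camera calls.

## Task

Load the drawdown board with the next test panel: without lifting it, slide the top panel sideways off the stack onto the board's bed and up to the side fence, leaving the rest of the stack as it stands. Then push it lengthwise along the fence, under the sprung clip, until it is home against the head stop and the clip's tooth has dropped into the panel's hanging slot. The edges chip and the head is set differently each time, so push gently by feel, with no more than about 10 N, and stop when the stop blocks; leave the other things alone.

Things in the scene. Friction and masses are not known exactly. Their poses are not given: they have to be found in the camera images.
- board: drawdown board, fixed: flat bright aluminium bed, 226 mm (own x) by 110 mm (own y), top face 22.5 mm above the worktop. Origin: on the worktop under the bed; x runs to the head end away from the robot, y left to the stack, z up. The bed spans x -110 to +116, y -60 to +50 mm; near and left edges are open. The head (stop block 10 mm high, with the clip 20 mm) stands on the far end.
- fence (a point): middle of the side fence's face, at bed height: a steel strip along the bed's right edge, 6.5 mm high above the bed, 212 mm long along the board's x, fixed. Board x = +2, y = -50 mm; axes as the board's.
- lane (a point): point on the bed's top face (board x = +7, y = -5 mm, 22.5 mm above the worktop), axes as the board's: a panel against the fence has its underside's centre at y = 0 here. Home against the head stop it lies at x = 0 only if the head stands in its middle setting (stop face at board x = +72 mm); the head is locked up to 14 mm nearer or farther, and its setting is not measured.
- clip (a joint): sprung steel clip hinged on the head; rad: 0 at rest, about 0.10 while its tooth rides on a panel, about 0.033 with the tooth dropped into the slot. Its turned-up lip stands 46 mm in front of the stop face. Pushing a panel in along +x takes up to about 5 N as the lip rises, then 1 to 3 N; the tooth drops 2 mm before the stop (force falls briefly), then the stop blocks firmly.
- panel_1: top panel, to be loaded: grey fibre-cement plate 130 (own x) x 90 (own y) x 8 mm, 0.14 kg, slot 14 x 12 mm through it, centred 32 mm from its head end (own x = +33 mm). Origin: centre of its underside. It starts 24 mm above the worktop (1.5 mm above the bed), left of the board and about parallel, stack 4 to 10 mm from the bed, 66 to 81 mm short of the lane point, clear of the clip. Slides at under 1 N.
- panel_2: second panel, same plate, directly under the top one (underside 16 mm above the worktop, top 24 mm); must stay. Origin: centre of its underside.
- panel_3: third panel, same plate, underside 8 mm above the worktop; must stay. Origin: centre of its underside.
- panel_4: lowest panel, same plate, on the worktop; must stay. Origin: centre of its underside.
- film_applicator: steel film applicator, a rectangular frame 40 x 82 x 30 mm, standing loose to the right of the board; bystander. Origin: centre of its underside.
- tape_roll: roll of tape lying flat, 62 mm across, 19 mm high, left of the stack; bystander. Origin: centre of its underside.
- weighing_boat: small square white weighing boat, 66 x 66 x 14 mm, left of the stack on the robot's side; bystander. Origin: centre of its underside.
- marker_blue: marker pen lying down, 128 x 16 mm, right of the board; bystander. Origin: its middle, underneath.
- spatula: thin lab spatula lying flat, 158 x 12 mm, right of the board near the robot; bystander. Origin: its middle, underneath.
- jar_d: small white jar with a screw lid, 33 mm across, 44 mm high, behind and right of the board; bystander. Origin: centre of its underside.

How it is judged (in metres and radians):
On the way:
1. the top panel has been slid across and lies flat on the bed, clear of the stack, within 8 mm of the side fence (y of panel_1 in the frame of lane between -0.003 and 0.008 m and z of panel_1 in the frame of lane below 0.0015 m and angle between panel_1's own z axis and vertical below 0.03 rad), for 0.2 s.
At the end, for the whole second after the job is handed in: The top panel rests flat on the bed along the fence (within 2 mm and 0.025 rad) and home in the head, the clip's tooth dropped into its slot (clip 0.02 to 0.05 rad, panel within 16.5 mm of the lane point lengthwise); the other three panels are within 6 mm of where they stood (x of panel_1 in the frame of lane between -0.0165 and 0.0165 m and value of joint clip between 0.02 and 0.05 rad and y of panel_1 in the frame of lane between -0.002 and 0.002 m and z of panel_1 in the frame of lane below 0.0015 m and angle between panel_1's own z axis and vertical below 0.02 rad and angle between the x axis of panel_1 and the x axis of lane, either way round below 0.025 rad and linear speed of panel_1 below 0.005 m/s and distance of each of panel_2, panel_3, panel_4 from where it was at the start of the episode below 0.006 m); the robot touches nothing.
It fails at once if the top panel pushed by the fingers with more than 12 N (contact force between the fingers and panel_1 above 12 N).
It fails at once if the top panel lifted more than 12 mm above where it lay, or tipped more than 0.2 rad (height (world z) of panel_1 above 0.036 m or angle between panel_1's own z axis and vertical above 0.2 rad).
It fails at once if a lower panel of the stack moved more than 6 mm (distance of any of panel_2, panel_3, panel_4 from where it was at the start of the episode above 0.006 m).
It fails at once if a bystander moved more than 15 mm (distance of any of film_applicator, tape_roll, weighing_boat, marker_blue, spatula, jar_d from where it was at the start of the episode above 0.015 m).
It also fails if it takes over 51 s, if anything falls off the work surface, if the arm or the gripper's body presses on something with over 40 N, if the wrist force passes 120 N, or if a joint passes its speed limit or range.

## Working session

There is one attempt and no reset: what is moved stays moved. The work goes in short steps, Python scripts to look and compute and a tool call to move; the robot and the scene stay as the last step left them, time stands still between calls to the robot, and variables do not carry over. Pictures are saved under pics/ and viewed, at most 10 in all, crops included, and the job is handed in when it is done.

Besides the shell and the picture viewer there is one more tool, called after ">>>" as name([rows], argument=value, ...), one row to a line, values as JSON. servo_tool: Moves the arm, as the interface text tells. Shifts and turns lie within -1 to 1; 1 stands for 300 mm of shift or pi rad of turn. Its arguments: {"type":"object","properties":{"series":{"type":"array"},"grip_force":{"type":"number"}},"required":["series"]}

```bash
mkdir -p pics; python3 - <<'E'
from cell import get_obs, eyes, env
import cv2,numpy as np
o=get_obs();print({k:np.round(v,3).tolist() for k,v in o.items()})
for n in("top","scene"):
    c=eyes.read_camera(n);cv2.imwrite(f"pics/{n}0.png",c["frame"][:,:,::-1]);np.savez(f"{n}0.npz",**c)
    print(n,c["fx"],c["fy"],c["cx"],c["cy"],c["origin"],c["rotation"])
E
```

```text
{'time_s': 0.0, 'qpos': [72.427, 18.439, -4.016, 83.175, 1.294, 78.543, -3.259], 'joint_velocities': [-0.011, -0.025, -0.053, 0.053, -0.049, 0.005, 0.029], 'effort': [-0.001, -49.129, -0.404, -31.253, -0.064, 0.044, 0.0], 'tool_pos': [0.205, -0.616, 0.221], 'tool_rot': [-179.888, 0.004, 18.383], 'force': [-0.013, 0.531, 0.441], 'wrist_torque': [-0.015, -0.033, -0.006], 'grasp_force': 0.0, 'grip_width': 0.087}
top 377.0427710027321 377.0427710027321 319.4821763336029 194.227708566282 [ 0.47324287 -0.02841683  0.97465726] [-173.27382831   -0.61924152  -88.92004843]
scene 456.39421148740894 456.39421148740894 327.1841125888256 205.2492436881136 [-0.14848879  0.72761163  0.65228138] [-120.4508646     0.81383257 -136.36939795]
```

View pics/top0.png

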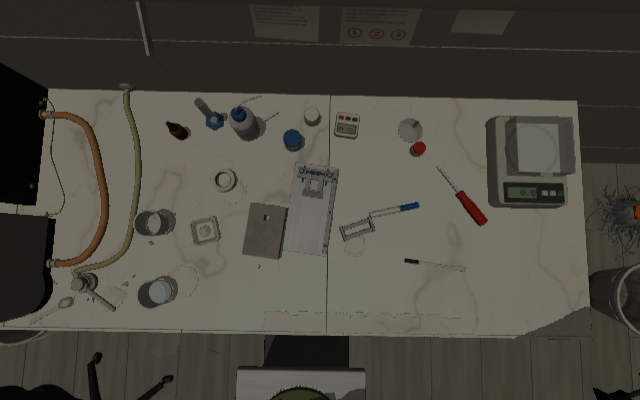

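The top view shows the grey stack around pixel (265,231), the board around (312,210) with its head at the upper end, and the applicator at (357,229) right of the board. I'll zoom in and fit contours.

```bash
cat > h.py <<'E'
import numpy as np, cv2
from scipy.spatial.transform import Rotation as R
def plane(c,uv,z):
    uv=np.atleast_2d(np.array(uv,float))
    d=np.c_[(uv[:,0]-c["cx"])/c["fx"],(uv[:,1]-c["cy"])/c["fy"],np.ones(len(uv))]
    M=R.from_euler("xyz",c["rotation"],degrees=True).as_matrix()
    w=d@M.T; o=np.array(c["origin"]); return o+w*((z-o[2])/w[:,2])[:,None]
E
python3 - <<'E'
from h import *
c=dict(np.load("top0.npz"));f=c["frame"]
a=f[150:275,225:385];cv2.imwrite("pics/crop1.png",cv2.resize(np.clip(a[:,:,::-1].astype(float)*1.5,0,255).astype(np.uint8),None,fx=4.7,fy=4.7,interpolation=cv2.INTER_CUBIC))
for p in((265,240),(245,225),(312,225),(290,220),(300,180)):print(p,f[p[1],p[0]],c["depth"][p[1],p[0]])
E
```

```text
(265, 240) [73 68 62] 0.93612033
(245, 225) [115 113 102] 0.97197783
(312, 225) [111 109 104] 0.9506247
(290, 220) [108 106 101] 0.95084614
(300, 180) [101  99  95] 0.9609545
```

View pics/crop1.png

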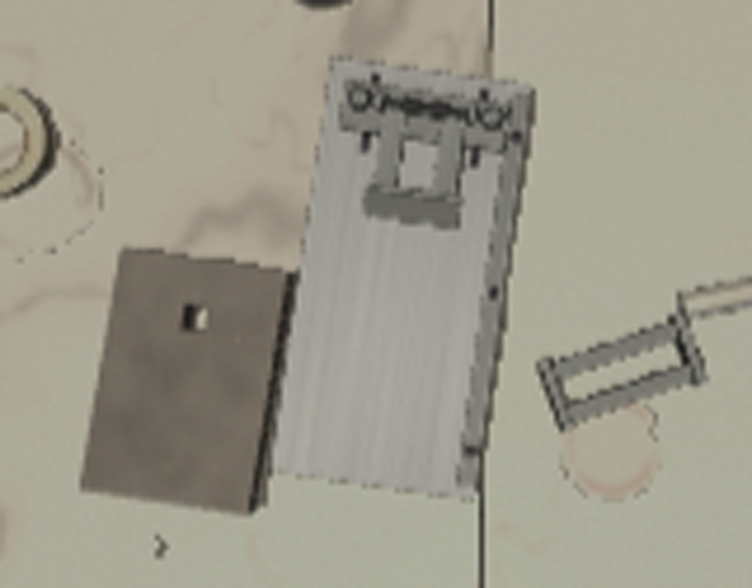

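View pics/scene0.png

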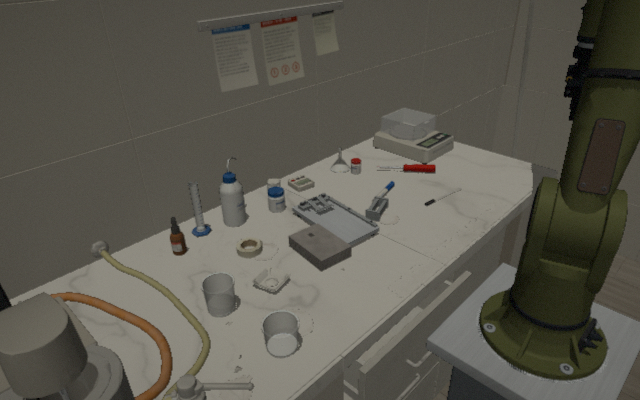

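The crop shows the panel's corners at crop pixels (121,248), (288,270), (250,514) and (81,490), with the slot at (195,318). The bed corners are at (331,57), (535,88), (472,497) and (272,472). In the scene view the stack is at (320,245), the board is behind it, and the space around is clear.

```bash
python3 - <<'E'
from h import *
c=dict(np.load("top0.npz"));f=c["frame"].astype(int)
hsv=cv2.cvtColor(c["frame"],cv2.COLOR_RGB2HSV)
m=((f.max(2)<92)&(f.max(2)>50)).astype(np.uint8);m[:,:238]=0;m[:,288:]=0;m[:200]=0;m[265:]=0
m=cv2.morphologyEx(m,cv2.MORPH_OPEN,np.ones((3,3)))
k=max(cv2.findContours(m,0,2)[0],key=cv2.contourArea)
P=plane(c,k[:,0,:],0.032)[:,:2]
r=cv2.minAreaRect((P*1000).astype(np.float32));print("panel rect mm",r)
g=lambda L:[(225+x/4.7,150+y/4.7) for x,y in L]
pc=plane(c,g([(121,248),(288,270),(250,514),(81,490),(195,318)]),.032)[:,:2]*1000
print("panel corners TL TR BR BL slot\n",pc.round(1),np.linalg.norm(np.diff(pc[[0,1,2,3,0]],axis=0),axis=1).round(1),pc[:4].mean(0).round(1))
b=plane(c,g([(331,57),(535,88),(472,497),(272,472)]),.0225)[:,:2]*1000
print("bed\n",b.round(1),np.linalg.norm(np.diff(b[[0,1,2,3,0]],axis=0),axis=1).round(1))
for q in(pc,b):
    for i,j in((3,0),(2,1)):
        d=q[j]-q[i];print(np.degrees(np.arctan2(d[1],d[0])).round(2))
ps=(pc[0]+pc[1])/2-(pc[2]+pc[3])/2; 
th=np.arctan2(*(b[0]+b[1]-b[2]-b[3])[::-1]);ex=np.array([np.cos(th),np.sin(th)]);ey=np.array([-ex[1],ex[0]])
o=b.mean(0)-3*ex+5*ey   # bed centre is (3,-5)
print("board origin",o,np.degrees(th)); print("panel centre in board",(pc[:4].mean(0)-o)@ex,(pc[:4].mean(0)-o)@ey)
E
```

```text
panel rect mm ((492.2415771484375, 100.40216064453125), (89.77625274658203, 130.90518188476562), 82.33158874511719)
panel corners TL TR BR BL slot
 [[559.6 135.3]
 [549.6  46. ]
 [420.9  62.2]
 [431.7 151.1]
 [523.1  94.6]] [ 89.8 129.7  89.6 128.8] [490.5  98.7]
bed
 [[667.4  26.7]
 [652.6 -85. ]
 [431.5 -54.3]
 [442.6  52.1]] [112.7 223.2 107.  226.2]
-7.05
-7.16
-6.45
-7.89
board origin [546.17421832  -9.77715801] -7.16395044597201
panel centre in board -68.79748756919469 100.64958044793775
```

```bash
cat >> h.py <<'E'
O=np.array([546.2,-9.8])/1000; TH=np.radians(-7.15)
EX=np.array([np.cos(TH),np.sin(TH)]);EY=np.array([-EX[1],EX[0]])
def b2w(x,y): return O+EX*x/1000+EY*y/1000
def w2b(p): d=np.array(p[:2])-O; return np.array([d@EX,d@EY])*1000
def row(p,rot,tgt,yaw):
    A=R.from_euler("xyz",rot,degrees=True);B=R.from_euler("xyz",[180,0,yaw],degrees=True)
    s=A.inv().apply(np.array(tgt)-p)/.3; w=(A.inv()*B).as_rotvec()/np.pi
    return np.r_[s,w].round(4).tolist()
def go(bx,by,z,yaw):
    from cell import get_obs
    o=get_obs();p=np.array(o["tool_pos"]);print("board",w2b(p).round(1),"z",p[2],"yaw",o["tool_rot"],"F",np.round(o["force"],2))
    print(row(p,o["tool_rot"],np.r_[b2w(bx,by),z],yaw))
E
python3 - <<'E'
from h import *
p0=np.array([.205,-.617,.223]);r0=[180,0,18.38]
w1=np.array([.46,-.38,.22]);print(row(p0,r0,w1,50))
w2=np.array([.53,-.10,.2]);print(row(w1,[180,0,50],w2,82.85))
print(b2w(-69,174))
E
```

```text
[1.0557, -0.4817, 0.01, 0.0, 0.0, -0.1757]
[0.865, -0.4212, 0.0667, 0.0, 0.0, -0.1825]
[0.49939389 0.17143517]
```

>>> servo_tool([
  [[0.95,-0.48,0.01,0,0,-0.175,1],[0.95,-0.48,0.01,0,0,-0.175,1],[0.95,-0.48,0.01,0,0,-0.175,1],[0.95,-0.48,0.01,0,0,-0.175,1],[0.95,-0.48,0.01,0,0,-0.175,1],[0.95,-0.48,0.01,0,0,-0.175,1],[0.95,-0.48,0.01,0,0,-0.175,1],[0.95,-0.48,0.01,0,0,-0.175,1],[0.95,-0.48,0.01,0,0,-0.175,1],[0.95,-0.48,0.01,0,0,-0.175,1],[0.95,-0.48,0.01,0,0,-0.175,1]],
])

```text
time_s: 1.02
tool_pos: [0.4291, -0.391, 0.2191]
tool_rot: [-180.0, 0.1, 49.8]
force: [-0.0, -0.1, 0.3]
grip_width: 0.0871
grasp_force: 0.0
```

```bash
python3 -c "
from h import *;go(-20,-95,.2,82.85)"
```

```text
board [ -68.7 -392.8] z 0.2191409943214077 yaw [-1.79954619e+02  5.88525335e-02  4.98461899e+01] F [-0.01 -0.12  0.27]
[0.9209, -0.4045, 0.0632, -0.0003, 0.0002, -0.1834]
```

>>> servo_tool([
  [[0.92,-0.4,0.06,0,0,-0.183,1],[0.92,-0.4,0.06,0,0,-0.183,1],[0.92,-0.4,0.06,0,0,-0.183,1],[0.92,-0.4,0.06,0,0,-0.183,1],[0.92,-0.4,0.06,0,0,-0.183,1],[0.92,-0.4,0.06,0,0,-0.183,1],[0.92,-0.4,0.06,0,0,-0.183,1],[0.92,-0.4,0.06,0,0,-0.183,1],[0.92,-0.4,0.06,0,0,-0.183,1],[0.92,-0.4,0.06,0,0,-0.183,1]],
])

```text
time_s: 1.85
tool_pos: [0.5157, -0.1037, 0.2014]
tool_rot: [-180.0, 0.1, 82.7]
force: [0.1, -0.4, 0.2]
grip_width: 0.087
grasp_force: 0.0
```

```bash
python3 -c "
from h import *;go(-69,174,.2,82.85);go(-69,174,.026,82.85)"
```

```text
board [-18.6 -97. ] z 0.2013729805584856 yaw [-1.79973013e+02  6.59589209e-02  8.27382767e+01] F [ 0.14 -0.39  0.18]
[0.903, -0.1698, 0.0036, -0.0002, 0.0004, -0.0006]
board [-18.6 -97. ] z 0.2013729805584856 yaw [-1.79973013e+02  6.59589209e-02  8.27382767e+01] F [ 0.14 -0.39  0.18]
[0.9037, -0.1695, 0.5836, -0.0002, 0.0004, -0.0006]
```

>>> servo_tool([
  [[0.9,-0.17,0,0,0,0,1],[0.9,-0.17,0,0,0,0,1],[0.9,-0.17,0,0,0,0,1],[0.9,-0.17,0,0,0,0,1],[0.9,-0.17,0,0,0,0,1],[0.9,-0.17,0,0,0,0,1],[0.9,-0.17,0,0,0,0,1],[0.9,-0.17,0.3,0,0,0,1],[0.9,-0.17,0.4,0,0,0,1],[0.9,-0.17,0.4,0,0,0,1],[0.9,-0.17,0.4,0,0,0,1]],
])

```text
time_s: 2.77
tool_pos: [0.4949, 0.1667, 0.0744]
tool_rot: [-179.3, 0.3, 82.6]
force: [-2.2, -0.9, -0.6]
grip_width: 0.0873
grasp_force: 0.0
```

```bash
python3 - <<'E'
from h import *
from cell import eyes
go(-69,174,.027,82.85)
for n in("wrist",):
    c=eyes.read_camera(n);cv2.imwrite(f"pics/{n}1.png",c["frame"][:,:,::-1]);np.savez(f"{n}1.npz",**c);print(c["fx"],c["cx"],c["cy"],c["mount"])
E
```

```text
board [-72.8 168.7] z 0.07441889962870411 yaw [-179.29989417    0.33009426   82.55702594] F [-2.22 -0.91 -0.61]
[0.0186, 0.0146, 0.1578, -0.0039, 0.0018, -0.0016]
308.59568286001087 321.00739052817977 195.41348896466388 [[-9.04526492e-04 -9.54117113e-01 -2.99432322e-01  8.37746724e-02]
 [ 9.99999194e-01 -1.12965327e-03  5.78747653e-04 -2.15559722e-04]
 [-8.90447742e-04 -2.99431557e-01  9.54117367e-01 -1.62620215e-01]
 [ 0.00000000e+00  0.00000000e+00  0.00000000e+00  1.00000000e+00]]
```

View pics/wrist1.png

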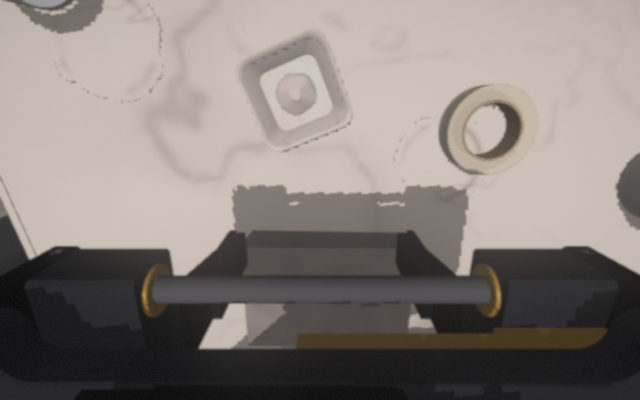

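The wrist camera faces away from the stack. It shows the boat at (295,90) and the tape at (490,130), both clear of the fingers. I'll go down in stages.

>>> servo_tool([
  [[0.018,0.014,0.05,0,0,0,1],[0.018,0.014,0.1,0,0,0,1],[0.018,0.014,0.1,0,0,0,1],[0.018,0.014,0.1,0,0,0,1],[0.018,0.014,0.1,0,0,0,1]],
])

```text
time_s: 3.23
tool_pos: [0.5059, 0.1766, 0.0537]
tool_rot: [179.8, -0.0, 82.7]
force: [-0.2, 0.4, 0.5]
grip_width: 0.0873
grasp_force: 0.0
```

```bash
python3 -c "
from h import *;go(-69,172,.0268,82.85)"
```

```text
board [-63.2 179.9] z 0.05370295853904729 yaw [ 1.79828389e+02 -2.76697537e-02  8.27179385e+01] F [-0.25  0.37  0.47]
[-0.0264, -0.0195, 0.0896, 0.001, -0.0002, -0.0007]
```

>>> servo_tool([
  [[-0.02,-0.02,0.05,0,0,0,1],[-0.02,-0.02,0.08,0,0,0,1],[-0.02,-0.02,0.09,0,0,0,1],[-0.02,-0.02,0.09,0,0,0,1],[-0.02,-0.02,0.09,0,0,0,1],[-0.02,-0.02,0.09,0,0,0,1]],
])

```text
time_s: 3.73
tool_pos: [0.4981, 0.1724, 0.0252]
tool_rot: [179.9, -0.0, 82.8]
force: [-0.2, -1.3, 0.9]
grip_width: 0.0869
grasp_force: 0.0
```

```bash
python3 -c "
from h import *;go(-69,157,.0268,82.85)"
```

```text
board [-70.4 174.8] z 0.025227156433145215 yaw [ 1.79938853e+02 -3.32669982e-02  8.28294680e+01] F [-0.18 -1.35  0.93]
[-0.0592, 0.0048, -0.0053, 0.0003, -0.0002, -0.0001]
```

>>> servo_tool([
  [[0,0.005,-0.006,0,0,0,1],[-0.015,0.005,-0.006,0,0,0,1],[-0.03,0.005,-0.006,0,0,0,1],[-0.045,0.005,-0.006,0,0,0,1],[-0.05,0.005,-0.006,0,0,0,1],[-0.055,0.005,-0.006,0,0,0,1],[-0.06,0.005,-0.006,0,0,0,1],[-0.065,0.005,-0.006,0,0,0,1],[-0.07,0.005,-0.006,0,0,0,1],[-0.075,0.005,-0.006,0,0,0,1],[-0.08,0.005,-0.006,0,0,0,1],[-0.085,0.005,-0.006,0,0,0,1]],
])

```text
time_s: 4.73
tool_pos: [0.4957, 0.1464, 0.0263]
tool_rot: [180.0, 0.0, 82.8]
force: [-1.1, 0.0, -0.1]
grip_width: 0.0872
grasp_force: 0.2
```

```bash
python3 -c "
from h import *;go(-69,100,.0268,82.85)"
```

```text
board [-69.6 148.7] z 0.026344164054251308 yaw [1.79995602e+02 3.28062954e-04 8.28299240e+01] F [-1.07  0.02 -0.06]
[-0.1623, 0.0019, -0.0015, 0.0, 0.0, -0.0001]
```

```bash
python3 - <<'E'
from h import *
from cell import eyes
c=eyes.read_camera("top");f=c["frame"]
a=f[150:275,195:355];cv2.imwrite("pics/crop2.png",cv2.resize(np.clip(a[:,:,::-1].astype(float)*1.5,0,255).astype(np.uint8),None,fx=4.7,fy=4.7,interpolation=cv2.INTER_CUBIC))
E
```

```text
(no output)
```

View pics/crop2.png

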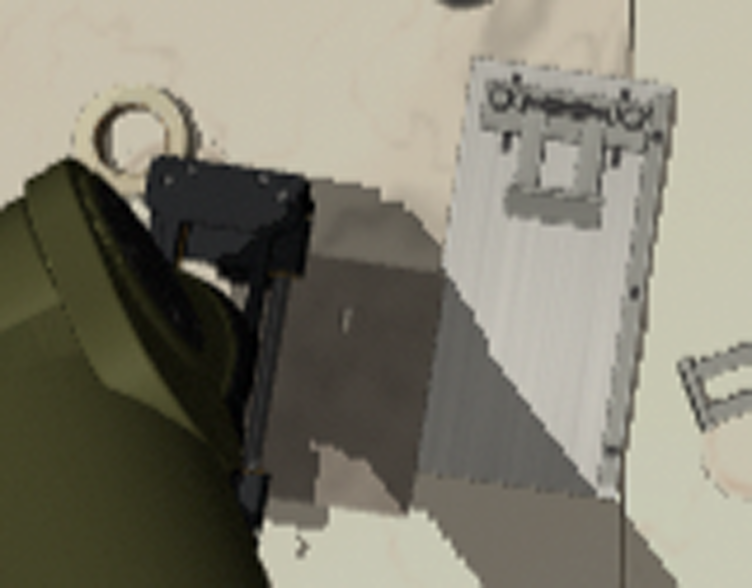

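The panel has moved about 6 mm as expected: the slot is at crop (348,318) and its right edge is now at the bed. The lower panels stayed put. I'll keep pushing.

>>> servo_tool([
  [[-0.015,0.002,-0.002,0,0,0,1],[-0.03,0.002,-0.002,0,0,0,1],[-0.045,0.002,-0.002,0,0,0,1],[-0.06,0.002,-0.002,0,0,0,1],[-0.075,0.002,-0.002,0,0,0,1],[-0.09,0.002,-0.002,0,0,0,1],[-0.105,0.002,-0.002,0,0,0,1],[-0.12,0.002,-0.002,0,0,0,1],[-0.13,0.002,-0.002,0,0,0,1],[-0.14,0.002,-0.002,0,0,0,1],[-0.15,0.002,-0.002,0,0,0,1],[-0.16,0.002,-0.002,0,0,0,1]],
])

```text
time_s: 5.78
tool_pos: [0.4901, 0.0985, 0.0268]
tool_rot: [-180.0, 0.0, 82.8]
force: [-0.1, -0.3, 0.3]
grip_width: 0.087
grasp_force: 0.2
```

```bash
python3 -c "
from h import *;go(-69,56,.0265,82.85)"
```

```text
board [-69.1 100.5] z 0.02683905717129025 yaw [-1.79988023e+02  6.96917945e-03  8.28308670e+01] F [-0.15 -0.29  0.34]
[-0.1482, 0.0005, 0.0011, -0.0001, 0.0, -0.0001]
```

>>> servo_tool([
  [[-0.013,0,0,0,0,0,1],[-0.026,0,0,0,0,0,1],[-0.04,0,0,0,0,0,1],[-0.053,0,0,0,0,0,1],[-0.066,0,0.001,0,0,0,1],[-0.08,0,0.001,0,0,0,1],[-0.093,0,0.001,0,0,0,1],[-0.106,0,0.001,0,0,0,1],[-0.116,0,0.001,0,0,0,1],[-0.126,0,0.001,0,0,0,1],[-0.133,0,0.001,0,0,0,1],[-0.14,0,0.001,0,0,0,1]],
])

```text
time_s: 6.78
tool_pos: [0.485, 0.0569, 0.0266]
tool_rot: [-180.0, 0.0, 82.8]
force: [-0.5, 0.4, -0.8]
grip_width: 0.0872
grasp_force: 0.2
```

```bash
python3 - <<'E'
from h import *
from cell import eyes
go(-69,50,.026,82.85)
c=eyes.read_camera("top");f=c["frame"]
a=f[150:275,225:385];cv2.imwrite("pics/crop3.png",cv2.resize(np.clip(a[:,:,::-1].astype(float)*1.6,0,255).astype(np.uint8),None,fx=4.7,fy=4.7,interpolation=cv2.INTER_CUBIC))
E
```

```text
board [-69.1  58.5] z 0.026622248051939836 yaw [-1.79999172e+02  4.06810334e-03  8.28215048e+01] F [-0.46  0.38 -0.79]
[-0.0284, 0.0002, 0.0021, -0.0, 0.0, -0.0002]
```

View pics/crop3.png

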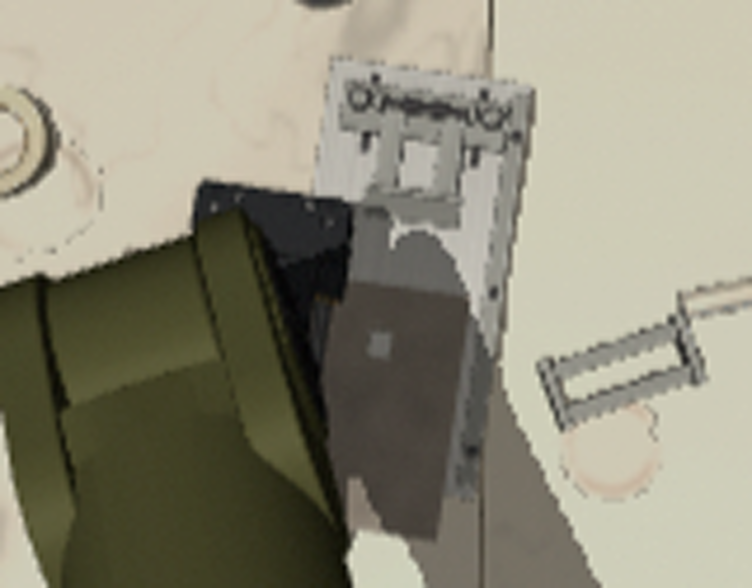

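The panel is flat on the bed and straight. Its right edge at (466,295) is about 10 mm from the fence face at about (487,295). I'll close the gap slowly.

>>> servo_tool([
  [[-0.004,0,0.002,0,0,0,1],[-0.008,0,0.002,0,0,0,1],[-0.011,0,0.002,0,0,0,1],[-0.014,0,0.002,0,0,0,1],[-0.017,0,0.002,0,0,0,1],[-0.02,0,0.002,0,0,0,1],[-0.02,0,0.002,0,0,0,1]],
])

```text
time_s: 7.42
tool_pos: [0.4842, 0.0509, 0.026]
tool_rot: [-180.0, 0.0, 82.8]
force: [-0.7, 0.4, -0.4]
grip_width: 0.0871
grasp_force: 0.0
```

>>> servo_tool([
  [[-0.001,0,0,0,0,0,1],[-0.002,0,0,0,0,0,1],[-0.003,0,0,0,0,0,1],[-0.004,0,0,0,0,0,1],[-0.004,0,0,0,0,0,1]],
])

```text
time_s: 7.83
tool_pos: [0.4841, 0.0504, 0.026]
tool_rot: [-180.0, -0.0, 82.8]
force: [-0.5, 1.0, -0.8]
grip_width: 0.0871
grasp_force: 0.9
```

>>> servo_tool([
  [[-0.001,0,0,0,0,0,1],[-0.002,0,0,0,0,0,1],[-0.003,0,0,0,0,0,1],[-0.004,0,0,0,0,0,1],[-0.004,0,0,0,0,0,1]],
])

```text
time_s: 8.25
tool_pos: [0.4839, 0.0502, 0.0261]
tool_rot: [-180.0, -0.1, 82.9]
force: [-0.2, 5.7, 0.3]
grip_width: 0.0873
grasp_force: 2.7
```

>>> servo_tool([
  [[-0.001,0,0,0,0,0,1],[-0.002,0,0,0,0,0,1],[-0.003,0,0,0,0,0,1],[-0.003,0,0,0,0,0,1]],
])

```text
time_s: 8.58
tool_pos: [0.4838, 0.0501, 0.0261]
tool_rot: [180.0, -0.2, 82.9]
force: [-0.1, 7.7, -1.1]
grip_width: 0.0869
grasp_force: 3.6
```

Force has risen to about 8 N, so the panel is against the fence. I'll back off and lift. The near-edge push point is about 0.40 m out, which is close in, so I'll check the joints and plan a push with the tool leaned forward.

>>> servo_tool([
  [[0.01,0,0,0,0,0,1],[0.03,0,0,0,0,0,1],[0.04,0,-0.1,0,0,0,1],[0.04,0,-0.25,0,0,0,1],[0.04,0,-0.4,0,0,0,1],[0.04,0,-0.4,0,0,0,1],[0.04,0,-0.4,0,0,0,1]],
])

```text
time_s: 9.17
tool_pos: [0.488, 0.0592, 0.1494]
tool_rot: [179.6, 0.1, 82.8]
force: [-0.5, 0.1, -0.1]
grip_width: 0.0872
grasp_force: 0.0
```

```bash
cat >> h.py <<'E'
def go2(bx,by,z,rpy):
    from cell import get_obs
    o=get_obs();p=np.array(o["tool_pos"]);print("board",w2b(p).round(1),"z",p[2].round(4) if hasattr(p[2],'round') else p[2],np.round(o["tool_rot"],1),"F",np.round(o["force"],2),"q",np.round(o["qpos"],1),"t",o["time_s"])
    A=R.from_euler("xyz",o["tool_rot"],degrees=True);B=R.from_euler("xyz",rpy,degrees=True)
    print(np.r_[A.inv().apply(np.r_[b2w(bx,by),z]-p)/.3,(A.inv()*B).as_rotvec()/np.pi].round(4).tolist())
E
python3 -c "
from h import *;go2(-168,-3,.12,[180,20,-7.15])"
```

```text
board [-66.3  61.2] z 0.1494 [1.796e+02 1.000e-01 8.280e+01] F [-0.46  0.09 -0.06] q [ 33.7   4.4 -45.1 109.6   3.6  67.  -20. ] t 9.1667
[-0.2143, -0.3392, 0.0959, 0.0893, -0.0887, 0.4936]
```

>>> servo_tool([
  [[-0.21,-0.34,0.0,0.089,-0.089,0.494,0.5],[-0.21,-0.34,0.0,0.089,-0.089,0.494,0.5],[-0.21,-0.34,0.0,0.089,-0.089,0.494,0.5],[-0.21,-0.34,0.0,0.089,-0.089,0.494,0.5],[-0.21,-0.34,0.0,0.089,-0.089,0.494,0.5],[-0.21,-0.34,0.0,0.089,-0.089,0.494,0.5],[-0.21,-0.34,0.0,0.089,-0.089,0.494,0.5],[-0.21,-0.34,0.0,0.089,-0.089,0.494,0.5],[-0.21,-0.34,0.0,0.089,-0.089,0.494,0.5],[-0.21,-0.34,0.0,0.089,-0.089,0.494,0.5],[-0.21,-0.34,0.0,0.089,-0.089,0.494,0.5],[-0.21,-0.34,0.0,0.089,-0.089,0.494,0.5]],
])

```text
time_s: 10.17
tool_pos: [0.3752, 0.0095, 0.1444]
tool_rot: [-179.1, 19.6, -1.5]
force: [-0.3, 0.7, 0.2]
grip_width: 0.0435
grasp_force: 0.0
```

```bash
python3 -c "
from h import *;go2(-168,-3,.12,[180,20,-7.15])"
```

```text
board [-172.1   -2.1] z 0.1444 [-179.1   19.6   -1.5] F [-0.32  0.73  0.25] q [ 38.7   7.6 -44.1 110.1   1.8  83.8 -98.3] t 10.1667
[0.0399, 0.0054, 0.0721, 0.0055, -0.0019, 0.0294]
```

>>> servo_tool([
  [[0.02,0.005,0.0,0.005,-0.002,0.03,0.5],[0.03,0.005,0.0,0.005,-0.002,0.03,0.5],[0.03,0.005,0.0,0.005,-0.002,0.03,0.5],[0.03,0.005,0.0,0.005,-0.002,0.03,0.5]],
])

```text
time_s: 10.5
tool_pos: [0.384, 0.0084, 0.1423]
tool_rot: [-180.0, 19.9, -6.7]
force: [-0.9, 0.9, -0.1]
grip_width: 0.0433
grasp_force: 0.0
```

```bash
python3 - <<'E'
from h import *
from cell import eyes
go2(-160,-3,.07,[180,20,-7.15])
t=eyes.read_camera("top")["frame"][150:275,225:385]
w=eyes.read_camera("wrist")["frame"]
t=cv2.resize(np.clip(t.astype(float)*1.6,0,255).astype(np.uint8),None,fx=2.8,fy=2.8,interpolation=cv2.INTER_CUBIC)
w=cv2.resize(w,(350,219));w=cv2.copyMakeBorder(w,0,t.shape[0]-219,0,0,0)
cv2.imwrite("pics/both4.png",np.hstack([t,w])[:,:,::-1])
E
```

```text
board [-163.2   -2.1] z 0.1423 [-180.    19.9   -6.7] F [-0.9   0.85 -0.09] q [  38.3    9.1  -43.4  109.     2.    83.8 -103.1] t 10.5
[0.092, 0.0032, 0.2229, 0.0006, -0.0008, 0.0023]
```

View pics/both4.png

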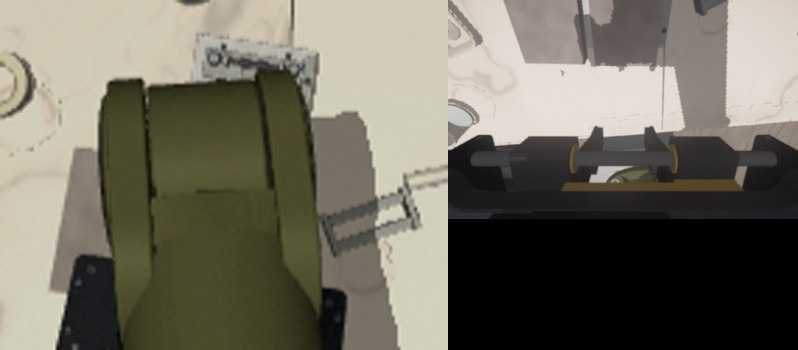

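The wrist view shows the panel on the bed by the fence, with its near edge at about (625,65) in the combined picture, and the stack to its left at (545,30). I'll measure the near edge from the wrist depth.

```bash
cat > wr.py <<'E'
from h import *
from cell import eyes,get_obs
def cloud():
    o=get_obs();c=eyes.read_camera("wrist")
    d=c["depth"];v,u=np.mgrid[:400,:640];P=np.stack([(u-c["cx"])/c["fx"]*d,(v-c["cy"])/c["fy"]*d,d],-1)
    M=np.array(c["mount"]);T=P@M[:3,:3].T+M[:3,3]
    W=R.from_euler("xyz",o["tool_rot"],degrees=True).apply(T.reshape(-1,3)).reshape(400,640,3)+np.array(o["tool_pos"])
    q=W[...,:2]-O;return c,np.stack([q@EX*1000,q@EY*1000,W[...,2]*1000],-1),d>0
E
python3 - <<'E'
from wr import *
c,B,ok=cloud();np.savez("w5.npz",f=c["frame"],B=B,ok=ok)
z=B[...,2];x=B[...,0];y=B[...,1]
m=ok&(z>26)&(z<36)&(x>-180)&(x<0)&(np.arange(400)[:,None]<200)
for a in range(-60,150,10):
    s=m&(y>a)&(y<a+10)
    if s.sum()>5: print(a,s.sum(),"xmin",np.percentile(x[s],1).round(1),"z",np.median(z[s]).round(1))
for xx in(-125,-110,-95):
    s=m&(abs(x-xx)<4);yy=np.sort(y[s]);g=np.where(np.diff(yy)>3)[0];print(xx,yy[[0,-1]].round(1),[(yy[i].round(1),yy[i+1].round(1)) for i in g])
E
```

```text
-60 962 xmin -102.7 z 29.5
-50 1552 xmin -132.1 z 30.9
-40 1664 xmin -132.3 z 30.9
-30 1674 xmin -132.5 z 31.0
-20 1662 xmin -132.4 z 31.0
-10 1688 xmin -132.3 z 30.9
0 1650 xmin -132.7 z 30.9
10 1660 xmin -132.8 z 30.9
20 1662 xmin -132.6 z 30.9
30 1671 xmin -132.7 z 30.9
40 262 xmin -132.4 z 30.9
50 8 xmin -118.3 z 26.1
60 12 xmin -123.2 z 26.1
70 15 xmin -127.9 z 26.2
80 23 xmin -119.5 z 26.2
90 11 xmin -127.2 z 26.2
100 11 xmin -99.0 z 26.2
110 11 xmin -101.9 z 26.2
120 14 xmin -124.0 z 26.3
130 12 xmin -125.2 z 26.2
140 9 xmin -106.6 z 26.2
-125 [-48.5 138.6] [(np.float64(41.6), np.float64(58.0)), (np.float64(60.2), np.float64(75.9)), (np.float64(76.0), np.float64(96.4)), (np.float64(96.4), np.float64(124.4)), (np.float64(124.4), np.float64(138.6))]
-110 [-48.3 145.5] [(np.float64(41.6), np.float64(79.1)), (np.float64(80.0), np.float64(83.6)), (np.float64(83.6), np.float64(87.1)), (np.float64(87.1), np.float64(99.7)), (np.float64(99.7), np.float64(145.5))]
-95 [-58.2 141.3] [(np.float64(41.8), np.float64(77.1)), (np.float64(79.9), np.float64(82.9)), (np.float64(82.9), np.float64(86.2)), (np.float64(86.2), np.float64(93.9)), (np.float64(93.9), np.float64(97.8)), (np.float64(97.8), np.float64(109.9)), (np.float64(109.9), np.float64(113.8)), (np.float64(113.8), np.float64(127.7)), (np.float64(127.7), np.float64(135.0)), (np.float64(135.0), np.float64(139.8))]
```

```bash
python3 -c "
from h import *;go2(-158,-3.4,.06,[180,12,-7.15])"
```

```text
board [-162.9   -2. ] z 0.143 [180.   19.8  -6.8] F [-0.2   0.39  0.39] q [  38.3    9.1  -43.5  109.     2.    83.8 -103.2] t 10.65
[0.1089, 0.0049, 0.2547, 0.0006, 0.0431, 0.002]
```

>>> servo_tool([
  [[0.05,0.005,0.1,0,0.02,0.002,0.5],[0.1,0.005,0.2,0,0.043,0.002,0.5],[0.109,0.005,0.255,0,0.043,0.002,0.5],[0.109,0.005,0.255,0,0.043,0.002,0.5],[0.109,0.005,0.255,0,0.043,0.002,0.5],[0.109,0.005,0.255,0,0.043,0.002,0.5]],
])

```text
time_s: 11.15
tool_pos: [0.3907, 0.0064, 0.0612]
tool_rot: [179.9, 11.9, -7.2]
force: [0.7, 0.3, -0.2]
grip_width: 0.0437
grasp_force: 0.0
```

```bash
python3 -c "
from h import *;go2(-157,-3.4,.0278,[180,12,-7.15])"
```

```text
board [-156.3   -3.3] z 0.0612 [179.9  11.9  -7.2] F [ 0.66  0.34 -0.24] q [  38.4    8.8  -43.4  118.1    3.8   67.3 -104.3] t 11.15
[0.0207, 0.0001, 0.1093, 0.0004, -0.0005, -0.0004]
```

>>> servo_tool([
  [[0.01,0,0.05,0,0,0,0.5],[0.02,0,0.1,0,0,0,0.5],[0.021,0,0.109,0,0,0,0.5],[0.021,0,0.109,0,0,0,0.5],[0.021,0,0.109,0,0,0,0.5]],
])

```text
time_s: 11.57
tool_pos: [0.3898, 0.0064, 0.0277]
tool_rot: [179.9, 11.9, -7.2]
force: [-0.6, 0.1, -0.6]
grip_width: 0.0437
grasp_force: 0.0
```

```bash
python3 -c "
from h import *;go2(-140,-3.4,.0278,[180,12,-7.15]);go2(-120,-3.4,.0278,[180,12,-7.15])"
```

```text
board [-157.2   -3.4] z 0.0277 [179.9  11.9  -7.2] F [-0.57  0.09 -0.56] q [  37.3   12.2  -42.9  119.6    6.3   63.3 -106.5] t 11.5667
[0.0559, -0.0, -0.0123, 0.0003, -0.0003, -0.0005]
board [-157.2   -3.4] z 0.0277 [179.9  11.9  -7.2] F [-0.57  0.09 -0.56] q [  37.3   12.2  -42.9  119.6    6.3   63.3 -106.5] t 11.5667
[0.1212, -0.0001, -0.0261, 0.0003, -0.0003, -0.0005]
```

>>> servo_tool([
  [[0.01,0,-0.002,0,0,0,0.5],[0.02,0,-0.004,0,0,0,0.5],[0.03,0,-0.006,0,0,0,0.5],[0.035,0,-0.0075,0,0,0,0.5],[0.039,0,-0.008,0,0,0,0.5],[0.042,0,-0.009,0,0,0,0.5],[0.045,0,-0.01,0,0,0,0.5],[0.048,0,-0.0105,0,0,0,0.5],[0.051,0,-0.011,0,0,0,0.5],[0.054,0,-0.0115,0,0,0,0.5],[0.057,0,-0.012,0,0,0,0.5],[0.06,0,-0.013,0,0,0,0.5]],
])

```text
time_s: 12.57
tool_pos: [0.4071, 0.0039, 0.0267]
tool_rot: [179.9, 12.0, -7.2]
force: [-0.4, 0.8, 0.1]
grip_width: 0.0436
grasp_force: 0.3
```

>>> servo_tool([
  [[0.004,0,-0.001,0,0,0,0.5],[0.008,0,-0.002,0,0,0,0.5],[0.012,0,-0.0025,0,0,0,0.5],[0.016,0,-0.0034,0,0,0,0.5],[0.02,0,-0.0043,0,0,0,0.5],[0.024,0,-0.005,0,0,0,0.5],[0.028,0,-0.006,0,0,0,0.5],[0.032,0,-0.007,0,0,0,0.5]],
])

```text
time_s: 13.23
tool_pos: [0.4169, 0.0027, 0.0268]
tool_rot: [179.9, 12.0, -7.3]
force: [-0.5, -0.4, -0.6]
grip_width: 0.0434
grasp_force: 0.2
```

```bash
python3 - <<'E'
from wr import *
go2(-120,-3.4,.0278,[180,12,-7.15])
c,B,ok=cloud();cv2.imwrite("pics/w6.png",c["frame"][:,:,::-1])
x,y,z=B[...,0],B[...,1],B[...,2]
m=ok&(z>15)&(abs(y+3)<30)&(x>-60)
for a in range(-60,90,6):
    s=m&(x>=a)&(x<a+6)
    if s.sum()>9:print(a,s.sum(),np.percentile(z[s],[10,50,90]).round(1))
E
```

```text
board [-129.8   -3.7] z 0.0268 [179.9  12.   -7.3] F [-0.55 -0.36 -0.61] q [  36.    15.8  -42.   116.1    8.7   64.2 -107.9] t 13.2333
[0.0313, -0.001, -0.0101, 0.0004, 0.0001, -0.0005]
-60 1701 [30.2 31.  31.7]
-54 1797 [30.2 30.9 31.7]
-48 1951 [30.1 31.  31.8]
-42 2060 [30.1 31.  31.8]
-36 2218 [30.1 31.  31.8]
-30 2439 [27.6 30.9 31.8]
-24 2522 [23.  30.8 31.7]
-18 2698 [23.2 30.8 31.8]
-12 1816 [30.1 31.  32. ]
```

View pics/w6.png

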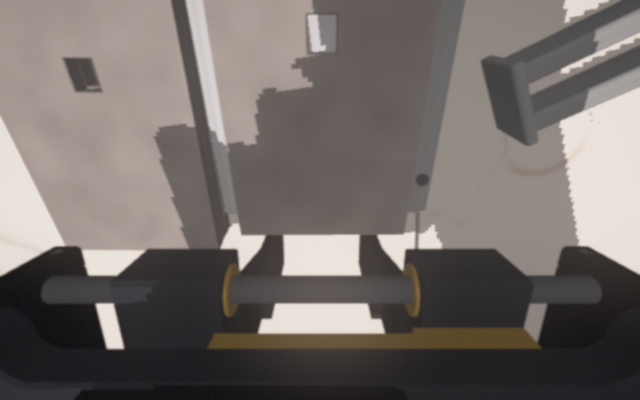

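The wrist view shows both finger tips behind the near edge at (270,235) and (370,235). The panel is straight against the fence, at about x=410, and the slot is at (322,33). I'll push on gently by feel.

>>> servo_tool([
  [[0.0033,0,-0.002,0,0,0,0.5],[0.0066,0,-0.0035,0,0,0,0.5],[0.01,0,-0.005,0,0,0,0.5],[0.0133,0,-0.006,0,0,0,0.5],[0.0166,0,-0.0067,0,0,0,0.5],[0.02,0,-0.0075,0,0,0,0.5],[0.0233,0,-0.0083,0,0,0,0.5],[0.0266,0,-0.009,0,0,0,0.5],[0.03,0,-0.0097,0,0,0,0.5],[0.0333,0,-0.0104,0,0,0,0.5],[0.0366,0,-0.011,0,0,0,0.5],[0.04,0,-0.012,0,0,0,0.5]],
])

```text
time_s: 14.28
tool_pos: [0.4293, 0.0011, 0.0278]
tool_rot: [179.9, 12.0, -7.2]
force: [-1.0, 0.7, -0.1]
grip_width: 0.0437
grasp_force: 0.2
```

>>> servo_tool([
  [[0.0033,0,-0.0007,0,0,0,0.5],[0.0066,0,-0.0014,0,0,0,0.5],[0.01,0,-0.0021,0,0,0,0.5],[0.0133,0,-0.0028,0,0,0,0.5],[0.0166,0,-0.0035,0,0,0,0.5],[0.02,0,-0.0042,0,0,0,0.5],[0.0233,0,-0.005,0,0,0,0.5],[0.0266,0,-0.0057,0,0,0,0.5]],
])

```text
time_s: 14.95
tool_pos: [0.4374, 0.0001, 0.0278]
tool_rot: [179.9, 12.0, -7.2]
force: [-0.4, 0.9, -0.2]
grip_width: 0.0436
grasp_force: 0.2
```

>>> servo_tool([
  [[0.0033,0,-0.0007,0,0,0,0.5],[0.0066,0,-0.0014,0,0,0,0.5],[0.01,0,-0.0021,0,0,0,0.5],[0.0133,0,-0.0028,0,0,0,0.5],[0.0166,0,-0.0035,0,0,0,0.5],[0.02,0,-0.0042,0,0,0,0.5]],
])

```text
time_s: 15.45
tool_pos: [0.4429, -0.0006, 0.0277]
tool_rot: [179.9, 12.1, -7.2]
force: [-2.1, 0.6, 0.8]
grip_width: 0.0433
grasp_force: 1.0
```

```bash
cat > lk.py <<'E'
from wr import *
go2(-80,-3.4,.0278,[180,12,-7.15])
c,B,ok=cloud()
x,y,z=B[...,0],B[...,1],B[...,2]
m=ok&(z>15)&(abs(y+3)<30)&(x>-60)
for a in range(0,96,4):
    s=m&(x>=a)&(x<a+4)
    if s.sum()>9:print(a,s.sum(),np.percentile(z[s],[10,50,90]).round(1))
E
python3 lk.py
```

```text
board [-103.6   -3.7] z 0.0277 [179.9  12.1  -7.2] F [-2.07  0.62  0.79] q [  34.7   18.9  -41.1  112.5   10.6   65.4 -108.8] t 15.45
[0.077, -0.0011, -0.0167, 0.0005, 0.0005, -0.0005]
0 1605 [23.  30.8 31.7]
4 1644 [22.9 30.8 31.8]
8 1802 [23.  30.8 31.8]
12 1862 [29.9 30.9 31.8]
16 939 [30.  30.9 32. ]
```

>>> servo_tool([
  [[0.002,0,-0.0004,0,0,0,0.5],[0.004,0,-0.0008,0,0,0,0.5],[0.006,0,-0.0012,0,0,0,0.5],[0.008,0,-0.0017,0,0,0,0.5],[0.01,0,-0.0021,0,0,0,0.5]],
])

```text
time_s: 15.92
tool_pos: [0.4463, -0.001, 0.0278]
tool_rot: [179.9, 12.0, -7.2]
force: [-1.7, 1.0, -0.0]
grip_width: 0.0434
grasp_force: 1.0
```

>>> servo_tool([
  [[0.002,0,-0.0004,0,0,0,0.5],[0.004,0,-0.0008,0,0,0,0.5],[0.006,0,-0.0012,0,0,0,0.5],[0.008,0,-0.0017,0,0,0,0.5],[0.01,0,-0.0021,0,0,0,0.5]],
])

```text
time_s: 16.33
tool_pos: [0.4494, -0.0014, 0.0278]
tool_rot: [179.9, 12.0, -7.3]
force: [-2.3, 0.0, 0.7]
grip_width: 0.0437
grasp_force: 1.1
```

>>> servo_tool([
  [[0.002,0,-0.0004,0,0,0,0.5],[0.004,0,-0.0008,0,0,0,0.5],[0.006,0,-0.0012,0,0,0,0.5],[0.008,0,-0.0017,0,0,0,0.5],[0.01,0,-0.0021,0,0,0,0.5]],
])

```text
time_s: 16.75
tool_pos: [0.4523, -0.0018, 0.0277]
tool_rot: [179.9, 12.0, -7.2]
force: [-3.2, 1.3, 0.4]
grip_width: 0.0435
grasp_force: 1.8
```

```bash
python3 - <<'E'
from h import *
c=dict(np.load("top0.npz"))
g=lambda L:[(225+x/4.7,150+y/4.7) for x,y in L]
for n,L,zs in(("lip front bottom",[(365,214),(460,228)],(.0225,.03,.036)),("lip back",[(368,185),(462,198)],(.034,.042)),("block front",[(340,128),(505,152)],(.0225,.0325))):
    for z in zs:print(n,z,[w2b(p).round(1) for p in plane(c,g(L),z)])
u,v=np.array(g([(412,205)])[0]).astype(int)
print(c["depth"][v-3:v+5,u-6:u+8].round(3))
E
```

```text
lip front bottom 0.0225 [array([33.1, 20.2]), array([ 32.9, -31.8])]
lip front bottom 0.03 [array([32.3, 19.8]), array([ 32.1, -31.7])]
lip front bottom 0.036 [array([31.6, 19.5]), array([ 31.5, -31.7])]
lip back 0.034 [array([47.5, 20.3]), array([ 47.8, -30.5])]
lip back 0.042 [array([46.5, 19.9]), array([ 46.8, -30.4])]
block front 0.0225 [array([77.6, 40.6]), array([ 77.6, -50. ])]
block front 0.0325 [array([76.1, 39.9]), array([ 76. , -49.8])]
[[0.951 0.951 0.952 0.947 0.949 0.95  0.947 0.947 0.952 0.96  0.963 0.95
  0.954 0.948]
 [0.95  0.948 0.95  0.951 0.95  0.948 0.948 0.951 0.949 0.948 0.949 0.95
  0.951 0.951]
 [0.949 0.949 0.953 0.946 0.947 0.952 0.95  0.95  0.95  0.952 0.948 0.951
  0.947 0.95 ]
 [0.947 0.947 0.95  0.943 0.95  0.947 0.95  0.945 0.949 0.949 0.949 0.947
  0.948 0.946]
 [0.945 0.949 0.947 0.946 0.945 0.947 0.945 0.948 0.945 0.949 0.946 0.946
  0.    0.951]
 [0.947 0.945 0.947 0.946 0.947 0.943 0.944 0.947 0.948 0.946 0.947 0.945
  0.947 0.946]
 [0.943 0.944 0.947 0.941 0.944 0.941 0.943 0.947 0.944 0.943 0.947 0.946
  0.946 0.944]
 [0.959 0.958 0.957 0.96  0.    0.946 0.944 0.943 0.943 0.943 0.943 0.945
  0.944 0.945]]
```

The stop face measures about board x = 77 and the lip about 32, so home should come at a TCP of about -64 ± 3. I'll push on to about -71 and then take fine steps.

>>> servo_tool([
  [[0.0025,0,-0.0005,0,0,0,0.5],[0.005,0,-0.001,0,0,0,0.5],[0.0075,0,-0.0016,0,0,0,0.5],[0.01,0,-0.0021,0,0,0,0.5],[0.0125,0,-0.0026,0,0,0,0.5],[0.015,0,-0.0032,0,0,0,0.5],[0.0175,0,-0.0037,0,0,0,0.5],[0.02,0,-0.0042,0,0,0,0.5],[0.0225,0,-0.0048,0,0,0,0.5],[0.025,0,-0.0053,0,0,0,0.5]],
])

```text
time_s: 17.58
tool_pos: [0.4601, -0.0028, 0.0278]
tool_rot: [179.9, 12.0, -7.2]
force: [-1.3, 0.4, 0.4]
grip_width: 0.0433
grasp_force: 0.8
```

>>> servo_tool([
  [[0.0025,0,-0.0005,0,0,0,0.5],[0.005,0,-0.001,0,0,0,0.5],[0.0075,0,-0.0016,0,0,0,0.5],[0.01,0,-0.0021,0,0,0,0.5],[0.0125,0,-0.0026,0,0,0,0.5],[0.015,0,-0.0032,0,0,0,0.5],[0.0175,0,-0.0037,0,0,0,0.5],[0.02,0,-0.0042,0,0,0,0.5]],
])

```text
time_s: 18.25
tool_pos: [0.4662, -0.0035, 0.0278]
tool_rot: [179.9, 12.0, -7.2]
force: [-2.1, 0.1, 0.3]
grip_width: 0.0437
grasp_force: 0.9
```

>>> servo_tool([
  [[0.002,0,-0.0004,0,0,0,0.5],[0.004,0,-0.0008,0,0,0,0.5],[0.006,0,-0.0012,0,0,0,0.5],[0.008,0,-0.0017,0,0,0,0.5],[0.01,0,-0.0021,0,0,0,0.5],[0.012,0,-0.0025,0,0,0,0.5],[0.014,0,-0.003,0,0,0,0.5]],
])

```text
time_s: 18.83
tool_pos: [0.4705, -0.0041, 0.0278]
tool_rot: [179.9, 12.0, -7.2]
force: [-2.3, 0.4, 0.2]
grip_width: 0.0435
grasp_force: 0.9
```

```bash
python3 -c "
from h import *;go2(-65,-3.4,.0278,[180,12,-7.15])"
```

```text
board [-75.8  -3.8] z 0.0278 [179.9  12.   -7.2] F [-2.27  0.42  0.17] q [  33.4   22.   -40.2  108.8   12.4   66.6 -109.6] t 18.8333
[0.0353, -0.0013, -0.0077, 0.0004, 0.0001, -0.0005]
```

>>> servo_tool([
  [[0.002,0,-0.0004,0,0,0,0.5],[0.004,0,-0.0008,0,0,0,0.5],[0.006,0,-0.0012,0,0,0,0.5],[0.008,0,-0.0017,0,0,0,0.5],[0.01,0,-0.0021,0,0,0,0.5],[0.012,0,-0.0025,0,0,0,0.5]],
])

```text
time_s: 19.33
tool_pos: [0.4741, -0.0046, 0.0277]
tool_rot: [179.9, 12.0, -7.3]
force: [-1.8, -0.0, -0.2]
grip_width: 0.0437
grasp_force: 0.9
```

>>> servo_tool([
  [[0.0015,0,-0.0003,0,0,0,0.5],[0.003,0,-0.0006,0,0,0,0.5],[0.0045,0,-0.0009,0,0,0,0.5],[0.006,0,-0.0013,0,0,0,0.5]],
])

```text
time_s: 19.67
tool_pos: [0.4759, -0.0048, 0.0278]
tool_rot: [179.9, 12.0, -7.3]
force: [-1.5, -0.0, 0.9]
grip_width: 0.0433
grasp_force: 0.9
```

>>> servo_tool([
  [[0.0015,0,-0.0003,0,0,0,0.5],[0.003,0,-0.0006,0,0,0,0.5],[0.0045,0,-0.0009,0,0,0,0.5]],
])

```text
time_s: 19.92
tool_pos: [0.4773, -0.005, 0.0278]
tool_rot: [179.9, 12.0, -7.2]
force: [-1.5, 0.3, 0.8]
grip_width: 0.0436
grasp_force: 1.0
```

>>> servo_tool([
  [[0.0015,0,-0.0003,0,0,0,0.5],[0.003,0,-0.0006,0,0,0,0.5],[0.0045,0,-0.0009,0,0,0,0.5]],
])

```text
time_s: 20.17
tool_pos: [0.4792, -0.0052, 0.0277]
tool_rot: [179.9, 12.0, -7.3]
force: [-0.4, 0.9, -0.5]
grip_width: 0.0432
grasp_force: 0.4
```

>>> servo_tool([
  [[0.001,0,-0.0002,0,0,0,0.5],[0.002,0,-0.0004,0,0,0,0.5],[0.003,0,-0.0006,0,0,0,0.5],[0.003,0,-0.0006,0,0,0,0.5]],
])

```text
time_s: 20.5
tool_pos: [0.4795, -0.0052, 0.0277]
tool_rot: [179.9, 12.0, -7.2]
force: [-2.2, -0.2, 0.9]
grip_width: 0.0437
grasp_force: 0.7
```

>>> servo_tool([
  [[0.001,0,-0.0002,0,0,0,0.5],[0.002,0,-0.0004,0,0,0,0.5],[0.003,0,-0.0006,0,0,0,0.5],[0.003,0,-0.0006,0,0,0,0.5]],
])

```text
time_s: 20.83
tool_pos: [0.4805, -0.0054, 0.0277]
tool_rot: [179.9, 12.0, -7.2]
force: [-2.2, 0.1, -0.3]
grip_width: 0.0438
grasp_force: 0.7
```

>>> servo_tool([
  [[0.001,0,-0.0002,0,0,0,0.5],[0.002,0,-0.0004,0,0,0,0.5],[0.003,0,-0.0006,0,0,0,0.5],[0.003,0,-0.0006,0,0,0,0.5]],
])

```text
time_s: 21.17
tool_pos: [0.4814, -0.0055, 0.0277]
tool_rot: [179.9, 12.0, -7.3]
force: [-0.5, 0.4, 0.7]
grip_width: 0.0432
grasp_force: 0.7
```

>>> servo_tool([
  [[0.001,0,-0.0002,0,0,0,0.5],[0.002,0,-0.0004,0,0,0,0.5],[0.003,0,-0.0006,0,0,0,0.5],[0.003,0,-0.0006,0,0,0,0.5]],
])

```text
time_s: 21.5
tool_pos: [0.4816, -0.0055, 0.0276]
tool_rot: [179.9, 12.1, -7.2]
force: [-4.5, 0.4, 2.1]
grip_width: 0.0439
grasp_force: 2.1
```

>>> servo_tool([
  [[0.001,0,-0.0002,0,0,0,0.5],[0.002,0,-0.0004,0,0,0,0.5],[0.002,0,-0.0004,0,0,0,0.5]],
])

```text
time_s: 21.75
tool_pos: [0.4817, -0.0055, 0.0276]
tool_rot: [179.9, 12.2, -7.2]
force: [-6.2, 0.2, 3.4]
grip_width: 0.0436
grasp_force: 3.0
```

Firmly blocked at about 7 N. I'll back off, lift clear and check.

>>> servo_tool([
  [[-0.01,0,0.002,0,0,0,0.5],[-0.03,0,0.006,0,0,0,0.5],[-0.06,0,-0.01,0,0,0,0.5],[-0.06,0,-0.15,0,0,0,0.5],[-0.06,0,-0.25,0,0,0,0.5],[-0.06,0,-0.38,0,0,0,0.5],[-0.06,0,-0.5,0,0,0,0.5],[-0.06,0.12,-0.5,0,0,0,0.5],[-0.06,0.26,-0.5,0,0,0,0.5],[-0.06,0.4,-0.5,0,0,0,0.5],[-0.06,0.55,-0.5,0,0,0,0.5],[-0.06,0.6,-0.5,0,0,0,0.5]],
])

```text
time_s: 22.75
tool_pos: [0.4722, -0.1926, 0.1791]
tool_rot: [179.6, 11.9, -7.7]
force: [-0.3, -1.4, 0.4]
grip_width: 0.0435
grasp_force: 0.0
```

```bash
python3 - <<'E'
from h import *
from cell import eyes
go2(0,0,.2,[180,12,-7.15])
t=eyes.read_camera("top")["frame"][150:275,225:350]
s=eyes.read_camera("scene")["frame"][180:280,275:395]
f=lambda a,k:cv2.resize(np.clip(a.astype(float)*1.5,0,255).astype(np.uint8),None,fx=k,fy=k,interpolation=cv2.INTER_CUBIC)
t=f(t,3.2);s=cv2.resize(f(s,3.2),(384,400))[:400];s=f(np.uint8(s/1.5),1)
cv2.imwrite("pics/end7.png",np.hstack([t,s[:t.shape[0]]])[:,:,::-1])
E
```

```text
board [ -50.7 -190.6] z 0.1791 [179.6  11.9  -7.7] F [-0.34 -1.44  0.37] q [ 47.8  15.2 -35.5  95.8  10.2  83.8 -87.4] t 22.75
[0.1449, -0.6363, -0.1059, 0.0014, -0.0004, -0.003]
```

View pics/end7.png

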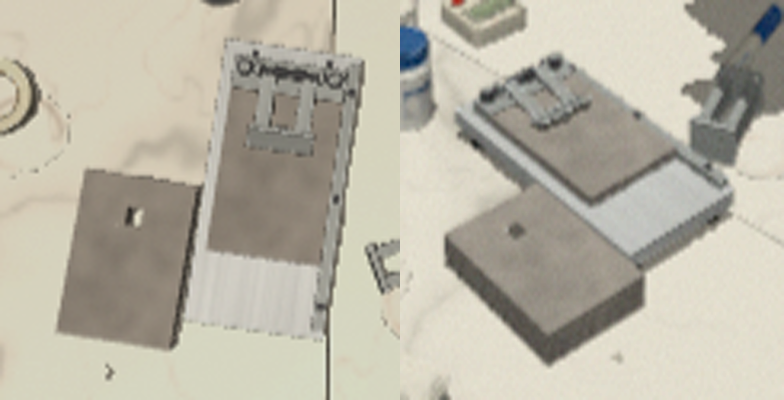

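The panel lies along the fence up to the stop, with its slot under the clip at about (283,120), and the stack is undisturbed. I'll check the clip height and fence gap numerically.

```bash
python3 - <<'E'
from h import *
from cell import eyes
a=dict(np.load("top0.npz"))
D=[eyes.read_camera("top") for _ in range(3)]
c=D[-1];d=np.median([k["depth"] for k in D],0)
lip=(slice(190,197),slice(306,320))
for n,s in(("lip",lip),("head block",(slice(170,176),slice(303,326))),("panel",(slice(205,225),slice(297,320)))):
    print(n,np.median(a["depth"][s]),np.median(d[s]),(1000*(np.median(a["depth"][s])-np.median(d[s]))).round(2))
f=c["frame"].astype(int)
m=((f.max(2)<92)&(f.max(2)>50)).astype(np.uint8);m[:200]=0;m[238:]=0;m[:,:288]=0;m[:,331:]=0
m=cv2.morphologyEx(m,cv2.MORPH_OPEN,np.ones((3,3)))
k=max(cv2.findContours(m,0,2)[0],key=cv2.contourArea)[:,0,:]
B=np.array([w2b(p) for p in plane(c,k,.0305)])
for x in range(-50,21,10):
    s=abs(B[:,0]-x)<6; 
    if s.any():print(x,B[s,1].min().round(1),B[s,1].max().round(1))
print("near edge",B[abs(B[:,1])<35][:,0].min())
E
```

```text
lip 0.94746554 0.94643867 1.03
head block 0.9495719 0.9503709 -0.8
panel 0.9523349 0.9444959 7.84
-50 -2.7 40.0
-40 -14.3 40.8
-30 -13.2 40.6
-20 -1.9 40.6
-10 -2.5 40.8
0 -1.8 38.7
10 -2.4 23.9
20 -8.8 24.7
near edge -46.94001994360628
```

```bash
python3 - <<'E'
from h import *
from cell import eyes
t=eyes.read_camera("top")["frame"][160:240,285:345]
cv2.imwrite("pics/z8.png",cv2.resize(np.clip(t[:,:,::-1].astype(float)*1.5,0,255).astype(np.uint8),None,fx=7,fy=7,interpolation=cv2.INTER_CUBIC))
E
```

```text
(no output)
```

View pics/z8.png

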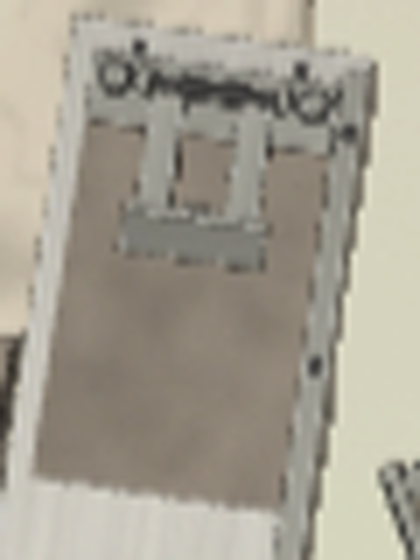

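The right edge runs along the fence with no bed showing, from (330,160) to (283,508), and the head end is against the stop at about row 130. I'm handing the job in.

```bash
python3 -c "
from cell import env
print(env.sign_off())"
```

```text
the job is handed in; nothing more can be done
None
```

I handed the job in with the top panel slid onto the bed, flush along the fence and firmly blocked at the head stop; the clip had settled about 1–2 mm above rest, which fits the tooth being in the slot, the forces I read stayed below 8 N, and the rest of the stack looked undisturbed in the last pictures (no verdict was returned).

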